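Kit a lens carrier and hold it up level

TASK

Of the three metal spacer sleeves, stand the one that matches the lens cell's diameter, and so fits snugly, in the empty pocket of the parts carrier on the bench and let go of it. Then lift the carrier by its upright handle, level all the way with both parts seated, to about 15 cm above the bench, and finish while holding it there, steady and level. Leave the other two sleeves, the bottle and the loupe where they stand.

Things in the scene. Friction and masses are not known exactly. Their poses are not given: they have to be found in the camera images.
- carrier: loose grey block 180 x 76 x 14 mm (x, y, z), about 0.26 kg, with two equal round pockets (37 mm wide, 9 mm deep, mouth chamfered 2 mm) 60 mm either side of its centre along x. At its centre stands a flat aluminium handle, 34 mm long in x, 14 mm thick in y, top 78 mm above the underside. Origin: centre of the underside, z up.
- empty_pocket (a point): centre of the floor of the empty pocket: carrier x = +60 mm, 5 mm above the carrier's underside (mouth 9 mm higher); axes as the carrier's
- lens_pocket (a point): centre of the floor of the pocket that already holds the lens cell: carrier x = -60 mm, 5 mm above the underside
- handle_grip (a point): point in the middle of the handle, 58 mm above the carrier's underside (20 mm below the handle's top), where to pinch it across its 14 mm thickness (along carrier y); axes as the carrier's
- lens_cell: loose chromed round lens cell, 34 mm in diameter, 20 mm high, standing in its pocket of the carrier; origin at the centre of its underside, z up
- sleeve_a: loose plain aluminium tube standing on end: 34 mm outer diameter, 26 mm bore, 50 mm high, about 60 g. Origin at the centre of its lower end, z along the tube
- sleeve_b: loose plain aluminium tube standing on end: 26 mm outer diameter, 50 mm high, about 60 g. Origin at the centre of its lower end
- sleeve_c: loose plain aluminium tube standing on end: 42 mm outer diameter, 50 mm high, about 60 g. Origin at the centre of its lower end
- oil_bottle: small amber bottle with a red spout, 30 mm in diameter, 86 mm high, loose bystander; origin at the centre of its underside
- loupe: black eye loupe standing on its wide end, 39 mm in diameter, 35 mm high, loose bystander; origin at the centre of its underside

How it is judged (in metres and radians):
On the way:
1. the matching sleeve stands in the empty pocket, let go, with the carrier still on the bench (horizontal distance between sleeve_a and empty_pocket below 0.004 m and z of sleeve_a in the frame of empty_pocket between -0.003 and 0.003 m and angle between the z axis of sleeve_a and the z axis of carrier, either way round below 0.12 rad and distance between lens_cell and lens_pocket below 0.008 m and height (world z) of carrier below 0.008 m and contact force between sleeve_a and the fingers below 0.1 N), for 0.2 s.
At the end, for the whole second after the job is handed in: carrier held by its handle, underside 110 to 200 mm up, within 0.1 rad of level, at rest; 34 mm sleeve seated in its pocket (4 mm from centre, 3 mm from floor, upright), lens cell in the other (8 mm); other sleeves, bottle and loupe within 20 mm of where they stood (height (world z) of carrier between 0.11 and 0.2 m and angle between carrier's own z axis and vertical below 0.1 rad and linear speed of carrier below 0.02 m/s and angular speed of carrier below 0.15 rad/s and contact force between carrier and the fingers above 2 N and distance between the grasp point and handle_grip below 0.04 m and horizontal distance between sleeve_a and empty_pocket below 0.004 m and z of sleeve_a in the frame of empty_pocket between -0.003 and 0.003 m and angle between the z axis of sleeve_a and the z axis of carrier, either way round below 0.12 rad and distance between lens_cell and lens_pocket below 0.008 m and distance of each of sleeve_b, sleeve_c, oil_bottle, loupe from where it was at the start of the episode below 0.02 m); the arm keeps its last pose, push and grip.
It fails at once if the carrier is tipped more than 0.25 rad (angle between carrier's own z axis and vertical above 0.25 rad).
It fails at once if the lens cell comes out of its pocket (distance between lens_cell and lens_pocket above 0.015 m).
It fails at once if another sleeve, the bottle or the loupe is moved more than 20 mm (distance of any of sleeve_b, sleeve_c, oil_bottle, loupe from where it was at the start of the episode above 0.02 m).
It fails at once if another sleeve, the bottle or the loupe is knocked over (angle between any of sleeve_b, sleeve_c, oil_bottle, loupe's own z axis and vertical above 0.4 rad).
It also fails if it takes over 51 s, if anything falls off the work surface, if the arm or the gripper's body presses on something with over 40 N, if the wrist force passes 120 N, or if a joint passes its speed limit or range.

ROBOT

A 7-joint arm with a two-finger parallel gripper is mounted at the origin on the work surface; the furniture and walls round the work are solid. World frame = base frame: x ahead of the robot, y to its left, z up, the work surface at z = 0. Lengths are in mm, angles in rad, forces in N, time in s.
With the tool pointing down it reaches from about 350 to 900 mm from the base axis. Payload 8.1 kg.
Tool frame: the origin (TCP) lies midway between the tips of the shut fingers; the grasp point (between the pads) lies 19 mm behind it; z points along the fingers, y is the line along which they close (so a half turn about z gives the same grasp; the last joint's range is limited). The gripper opens to 85 mm and grips with 20 to 120 N. Pads are 22 mm wide; open, the fingers measure 114 mm over their backs; the gripper's body (76 mm by 85 mm) begins 54 mm behind the grasp point. The pads swing forward as they close: fully open they stand 13 mm farther back than shut.
Start: joints at [1.055, 0.434, 0.025, 1.573, -0.012, 1.134, -0.075], TCP at [250.713, -572.524, 231.323] pointing down, gripper open.
Joint ranges: [-2.62, 2.62], [-0.44, 2.09], [-1.27, 1.32], [0.08, 2.57], [-1.32, 4.46], [0.12, 2], [-2.74, 2.74]. Speed limits (rad/s): [2.22, 2.22, 3.01, 3.01, 3.14, 3.14, 3.14].

INTERFACE

Orientations are given as [roll, pitch, yaw] about the fixed x, y, z axes, in that order (R = Rz(yaw) Ry(pitch) Rx(roll)).
In Python, from rig import arm, eyes, ticket gives the robot as it stands (arm), with the cameras (eyes) and the job (ticket).
- The arm moves only by the tool tcp_steps, called after "Emit:" as name(argument=value, ...), one argument or row to a line, values as JSON. Schema: {"type":"object","properties":{"steps":{"type":"object","properties":{"drx":{"type":"array","items":{"type":"number"},"minItems":1,"maxItems":10},"dry":{"type":"array","items":{"type":"number"},"minItems":1,"maxItems":10},"drz":{"type":"array","items":{"type":"number"},"minItems":1,"maxItems":10},"tx":{"type":"array","items":{"type":"number"},"minItems":1,"maxItems":10},"ty":{"type":"array","items":{"type":"number"},"minItems":1,"maxItems":10},"tz":{"type":"array","items":{"type":"number"},"minItems":1,"maxItems":10},"finger_gap":{"type":"array","items":{"type":"number"},"minItems":1,"maxItems":10}},"additionalProperties":false,"required":["drx","dry","drz","tx","ty","tz","finger_gap"]},"only":{"type":"string"},"quiet":{"type":"boolean"},"lines":{"type":"string"}},"required":["steps"],"additionalProperties":false}. steps is an object with one list for each field, all of the same length, 1 to 10, a row being the entries at one place: drx, dry, drz (a rotation vector in parts of the range, where 1.0 means 4 rad), tx, ty, tz (the shift in normalised numbers (1 is 40 cm)), finger_gap (the opening from 0.0 (shut) to 1.0 (fully open)); each row is the pose to reach, as a shift and turn from the pose commanded when the call began, along the tool's axes at that moment; what a row does not reach only later rows make up. A row lasts 1/10 s, in which the tool goes at most 50 mm and 0.15 rad, less where a joint would pass 70% of its speed; a pose out of reach is approached as far as the arm can. The fingers move at their own pace and stop on an object; the grip force is fixed at half the most. Time passes only in rows, so rows that do not move let the fingers close. The tool returns the time, the measured TCP pose, the force, the opening and the grip force at its end. only (a regular expression) keeps the lines of the reply that match it, lines (a string "A,B") keeps lines A to B, and quiet returns only ok. Shift and turn numbers lie between -1 and 1, and a call with a number outside is refused. Input that does not fit is refused with a message, and nothing moves.
- arm.observe(): the state, without advancing time (a new reading comes with each control period).
- eyes.read_camera(name): name is "side" or "top"; returns the picture (384x512x3 uint8, red, green, blue); there is no depth.
- eyes.camera_model(name): a dict with "mtx" (3x3 intrinsics, pixels), "k1" (the pictures are not rectified: a ray, as slopes to the right and down, at radius r is drawn at 1 + k1 r^2 times it, then the intrinsics apply), "R" (3x3) and "t" (3): a world point X has camera coordinates R X + t. Camera axes: x right, y down, z forward; pixel columns grow to the right and rows downward; lengths in mm; the calibration is good to about 2 mm. A picture is of the moment at which its call begins. camera_model takes no time and is no camera call.
- ticket.finish_job(): hands the job in; it is judged then, once.
The state is a dict: "t": time; "joint_positions": joint angles; "joint_velocities": joint speeds; "joint_torque": joint torques, N m; "eef_pos": TCP position; "ee_rot": TCP orientation; "contact_force": force on the tool from outside, world axes, zero at the start; "ft_torque": the same for the moment, N m; "gripper_width": opening from 0.0 (shut) to 1.0 (fully open); "grasp_force": force on a finger pad.
Only numpy, scipy, OpenCV 4.12 (cv2) and the standard library are available. Lean on these libraries where they do the work, as an engineer would, in place of code of your own. Each camera call takes 0.05 s, during which the arm holds its last target. There are 200 camera calls.

## Working session

There is one attempt and no reset: what is moved stays moved. The work goes in short steps, Python scripts to look and compute and a tool call to move; the robot and the scene stay as the last step left them, time stands still between calls to the robot, and variables do not carry over. Pictures are saved under pics/ and viewed, at most 10 in all, crops included, and the job is handed in when it is done.

```bash
ls; mkdir -p pics
```

Run:
```python
from rig import arm, eyes, ticket
import cv2,numpy as np
np.set_printoptions(precision=4,suppress=True)
for n in("side","top"):
    im=eyes.read_camera(n); cv2.imwrite(f"pics/{n}0.png",im[:,:,::-1]); print(n,eyes.camera_model(n))
s=arm.observe();print(s)
```

```text
pics
rig.py
side {'mtx': array([[451.0715,   0.    , 247.3667],
       [  0.    , 451.0715, 194.4188],
       [  0.    ,   0.    ,   1.    ]]), 'k1': -0.10098740714040542, 'R': array([[ 0.8422,  0.5385, -0.0246],
       [ 0.2653, -0.4538, -0.8507],
       [-0.4693,  0.71  , -0.5251]]), 't': array([-365.998 , -121.4799, 1246.4782])}
top {'mtx': array([[380.7348,   0.    , 253.2566],
       [  0.    , 380.7348, 197.605 ],
       [  0.    ,   0.    ,   1.    ]]), 'k1': -0.11171600777277087, 'R': array([[ 0.0299, -0.9988,  0.0381],
       [-0.9973, -0.0323, -0.0655],
       [ 0.0666, -0.0361, -0.9971]]), 't': array([-159.4271,  513.1183,  900.217 ])}
{'t': 0.1, 'joint_positions': array([ 1.0554,  0.4352,  0.025 ,  1.574 , -0.0116,  1.134 , -0.0751]), 'joint_velocities': array([ 0.0004,  0.    ,  0.0017, -0.0013, -0.0004,  0.0001, -0.0011]), 'joint_torque': array([  0.004 , -67.1761,   1.0289, -31.6903,   0.0159,   0.0072,
         0.0001]), 'eef_pos': array([ 250.509 , -572.0998,  230.5986]), 'ee_rot': array([-3.1402,  0.0001,  0.4127]), 'contact_force': array([-0.056 ,  0.0993,  0.5941]), 'ft_torque': array([-0.0221,  0.0127, -0.0458]), 'grasp_force': 0.0, 'gripper_width': 0.9995105931623107}
```

View pics/side0.png

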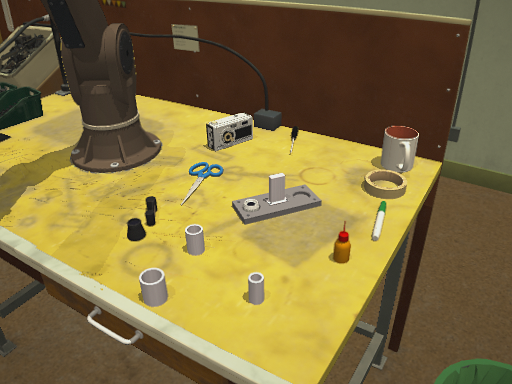

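View pics/top0.png

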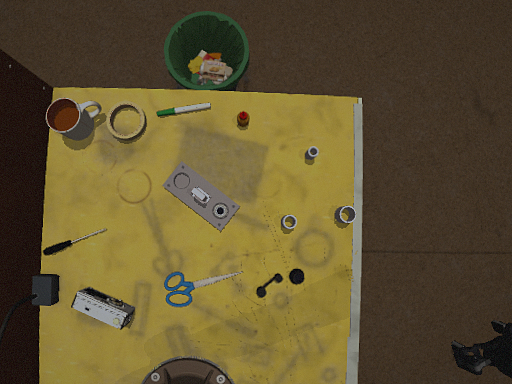

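Side view: sleeve a at about (195,240), c at (153,287), b at (256,288), carrier around (277,203), bottle at (343,248), loupe at (136,230). Top view: sleeve a (289,222), b (312,153), c (347,214). In the carrier, the empty pocket is at (181,181), the lens at (220,211) and the handle at (201,195).

Create h.py:
```python
import cv2,numpy as np
from rig import arm, eyes, ticket
np.set_printoptions(precision=3,suppress=True)
C={n:eyes.camera_model(n) for n in("side","top")}
def ray(n,px):
    c=C[n]; u=cv2.undistortPoints(np.array([[px]],float),c["mtx"],np.array([c["k1"],0,0,0.]))[0,0]
    R=c["R"]; return -R.T@c["t"], R.T@np.array([u[0],u[1],1.])
def plane(n,px,z):
    o,d=ray(n,px); return o+d*(z-o[2])/d[2]
def tri(ps,pt):
    (o1,d1),(o2,d2)=ray("side",ps),ray("top",pt)
    s=np.linalg.lstsq(np.c_[d1,-d2],o2-o1,rcond=None)[0]
    a,b=o1+s[0]*d1,o2+s[1]*d2; return (a+b)/2,np.linalg.norm(a-b)
def proj(n,X):
    c=C[n]; return cv2.projectPoints(np.array([X],float),cv2.Rodrigues(c["R"])[0],c["t"],c["mtx"],np.array([c["k1"],0,0,0.]))[0][0,0]
def crop(im,x,y,w,h,k): return cv2.resize(im[y:y+h,x:x+w],None,fx=k,fy=k,interpolation=cv2.INTER_CUBIC)
```

Run:
```python
from h import *
s=cv2.imread("pics/side0.png");t=cv2.imread("pics/top0.png")
A=crop(t,155,155,100,75,4);B=crop(t,270,135,100,100,3)
D=crop(s,225,165,100,60,4);F=crop(s,130,215,140,95,3)
o=np.zeros((600,800,3),np.uint8)
o[:300,:400]=A;o[:300,400:700]=B;o[300:540,:400]=D;o[300:585,400:800]=F[:,:400]
cv2.imwrite("pics/c1.png",o)
```

```text
(no output)
```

View pics/c1.png

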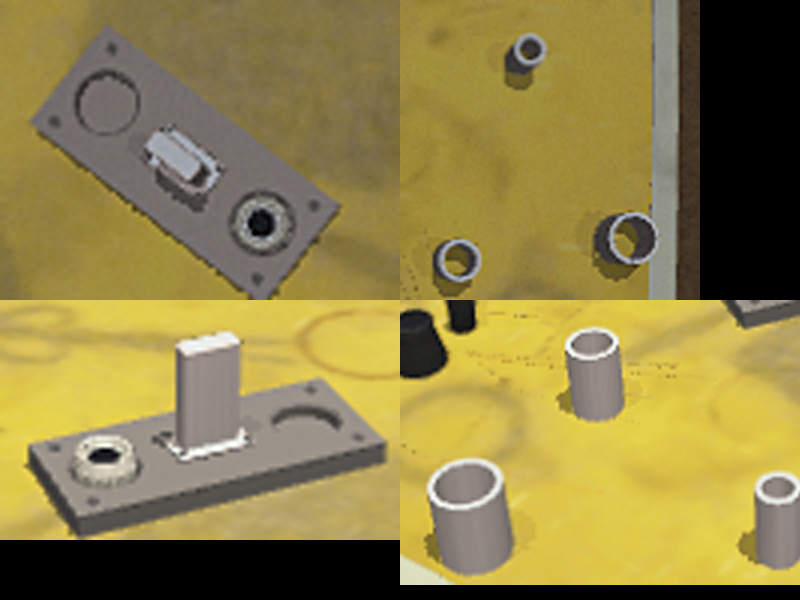

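The crop shows the tubes' bright upper rims clearly in both views. Sleeve a's rim is near (289,221.5) in top and (194,230) in side. The carrier's outline, the pocket at (181.6,180.4), the lens at (220.4,210.6) and the handle top can all be measured.

Add to h.py:
```python
def bright(im,cx,cy,r,th=150,sat=60):
    """pixels of bright grey near (cx,cy)"""
    v=cv2.cvtColor(im,cv2.COLOR_BGR2HSV); m=((v[...,2]>th)&(v[...,1]<sat)).astype(np.uint8)
    k=np.zeros_like(m); cv2.circle(k,(int(cx),int(cy)),r,1,-1); return m*k
def big(m):
    n,l,s,_=cv2.connectedComponentsWithStats(m,connectivity=8); i=1+np.argmax(s[1:,4]); return (l==i).astype(np.uint8)
def rim(im,cx,cy,r,th=150,sat=60):
    m=big(bright(im,cx,cy,r,th,sat)); c=max(cv2.findContours(m,0,1)[0],key=cv2.contourArea)
    return cv2.fitEllipse(c)
def greycarrier(im,cx,cy,r):
    v=cv2.cvtColor(im,cv2.COLOR_BGR2HSV); m=(v[...,1]<75).astype(np.uint8)
    k=np.zeros_like(m); cv2.circle(k,(cx,cy),r,1,-1); return big(m*k)
```

Run:
```python
from h import *
s=cv2.imread("pics/side0.png");t=cv2.imread("pics/top0.png")
T={};S={}
for n,pt,ps,rt,rs in (("a",(289,221.5),(194,230),11,11),("b",(312.8,151.2),(256,277),9,9),("c",(347,214),(152,275),13,16)):
    for th in (150,190,210):
        try: et,es=rim(t,*pt,rt,th),rim(s,*ps,rs,th); print(n,th,et,es,tri(es[0],et[0]))
        except Exception as e: print(n,th,e)
m=greycarrier(t,202,196,60); c=max(cv2.findContours(m,0,1)[0],key=cv2.contourArea)
P=np.array([plane("top",p[0],14)[:2] for p in c.astype(float)],np.float32)
r=cv2.minAreaRect(P); print("carrier",r,cv2.contourArea(c))
for nm,px,z in(("pocket",(181.4,180.2),14),("lens",(220.1,210.4),25),("handle",(198.2,194),78)): print(nm,plane("top",px,z))
print("pocket tri",tri((301.5,166+0),(181.4,180.2)))
```

```text
a 150 ((289.756591796875, 221.20718383789062), (12.875070571899414, 13.172201156616211), 35.71923828125) ((193.3855438232422, 229.28265380859375), (9.565985679626465, 17.09603500366211), 83.81968688964844) (array([ 463.215, -229.722,   47.646]), np.float64(0.21057077520912762))
a 190 ((289.5093688964844, 215.0003204345703), (0.0004027962568216026, 0.940281331539154), 0.0) ((193.4027099609375, 229.21414184570312), (9.419363021850586, 17.09651756286621), 84.0777587890625) (array([ 473.081, -231.833,   53.062]), np.float64(11.994035027657688))
a 210 attempt to get argmax of an empty sequence
b 150 ((313.0538330078125, 150.7630615234375), (9.064751625061035, 9.24085807800293), 120.3392562866211) ((255.53590393066406, 277.4632263183594), (10.392922401428223, 15.091837882995605), 90.04034423828125) (array([ 632.355, -282.037,   47.563]), np.float64(0.7501998310201516))
b 190 attempt to get argmax of an empty sequence
b 210 attempt to get argmax of an empty sequence
c 150 ((347.8082580566406, 213.8798370361328), (15.551270484924316, 16.29865074157715), 142.58714294433594) ((151.3387451171875, 276.123291015625), (16.229995727539062, 24.740245819091797), 79.03470611572266) (array([ 484.595, -368.235,   47.496]), np.float64(0.16848061558478414))
c 190 ((348.24957275390625, 207.96641540527344), (4.098475933074951, 9.406096458435059), 96.6126708984375) ((151.22036743164062, 275.9065246582031), (15.717094421386719, 24.589082717895508), 77.64278411865234) (array([ 494.714, -370.572,   54.521]), np.float64(9.836031706551633))
c 210 attempt to get argmax of an empty sequence
carrier ((519.5807495117188, -15.622711181640625), (180.65451049804688, 76.67012023925781), 54.04721450805664) 2254.5
pocket [554.963  32.497  14.   ]
lens [484.262 -64.759  25.   ]
handle [518.074 -16.687  78.   ]
pocket tri (array([551.996,  24.207,  86.603]), np.float64(11.039659777730098))
```

Add to h.py:
```python
from scipy.spatial.transform import Rotation as Ro
def go(p,yaw,frm=None,yaw0=None):
    s=arm.observe(); e=s["eef_pos"] if frm is None else np.array(frm)
    R=Ro.from_euler("xyz",s["ee_rot"]); T=Ro.from_euler("xyz",[np.pi,0,yaw])
    print("t",s["t"],"at",e,"rotvec",(R.inv()*T).as_rotvec(),"shift",R.inv().apply(np.array(p)-e))
```

Run:
```python
from h import *
print("a top",plane("top",(289.76,221.2),50),plane("side",(193.39,229.28),50))
for nm,ps,pt in(("handle",(276.6,175.4),(198.2,194)),("lens",(250.9,203.4),(220.1,210.4)),("pocket",(301.4,195.2),(181.4,180.2))): print(nm,tri(ps,pt))
print(proj("side",(555,32.7,14)),proj("side",(519.6,-15.6,78)),proj("side",(463.2,-229.7,0)),proj("side",(463.2,-229.7,50)))
go((462.9,-229.7,150),0.943,frm=(250.713,-572.524,231.323))
```

```text
a top [ 463.296 -229.347   50.   ] [ 465.329 -232.212   50.   ]
handle (array([519.089, -15.811,  74.627]), np.float64(1.8388282331495134))
lens (array([484.734, -64.289,  20.098]), np.float64(0.788492070615353))
pocket (array([555.823,  33.335,  10.618]), np.float64(1.1650250625259528))
[300.738 193.98 ] [276.442 174.077] [195.651 249.291] [193.331 228.252]
t 0.1 at [ 250.713 -572.524  231.323] rotvec [-0.001 -0.    -0.53 ] shift [ 331.883 -228.82    81.609]
```

Heights by triangulation are 47.6, 74.6 and 10.6 mm against the known 50, 78 and 14. That is a uniform offset of about 3 mm, which fits the calibration error. The carrier outline of 180.7 x 76.7 mm also checks, so I'm moving above sleeve a.

Careful with the scale: shifts go in shares of 40 cm and turns go in shares of 4 rad. That gives: 332 mm / 400 = 0.83, -229 mm / 400 = -0.5725, -0.53 rad / 4 = -0.1325.

Emit:
tcp_steps(
  steps={"drx":[0, 0, 0, 0, 0, 0, 0, 0, 0, 0], "dry":[0, 0, 0, 0, 0, 0, 0, 0, 0, 0], "drz":[-0.1325, -0.1325, -0.1325, -0.1325, -0.1325, -0.1325, -0.1325, -0.1325, -0.1325, -0.1325], "tx":[0.83, 0.83, 0.83, 0.83, 0.83, 0.83, 0.83, 0.83, 0.83, 0.83], "ty":[-0.5725, -0.5725, -0.5725, -0.5725, -0.5725, -0.5725, -0.5725, -0.5725, -0.5725, -0.5725], "tz":[0, 0, 0, 0.05, 0.15, 0.2, 0.2, 0.2, 0.2, 0.2], "finger_gap":[1, 1, 1, 1, 1, 1, 1, 1, 1, 1]},
)

```text
t: 1.1
eef_pos: [463.8, -226.0, 150.0]
ee_rot: [-3.139, -0.001, 0.948]
contact_force: [0.3, 0.3, -0.2]
gripper_width: 0.999
grasp_force: 0.0
```

```bash
python3 -c "
from h import *
go((463.4,-229.5,100),0.943)"
```

```text
t 1.1 at [ 463.786 -225.983  150.029] rotvec [-0.003 -0.001  0.005] shift [-3.124  1.867 50.022]
```

Scaled: 60 mm / 400 = 0.15, 40 mm / 400 = 0.1.

Emit:
tcp_steps(
  steps={"drx":[0, 0, 0, 0], "dry":[0, 0, 0, 0], "drz":[0, 0, 0, 0], "tx":[0, 0, 0, 0], "ty":[0, 0, 0, 0], "tz":[0.1, 0.15, 0.15, 0.15], "finger_gap":[1, 1, 1, 1]},
)

```text
t: 1.5
eef_pos: [462.7, -230.6, 91.8]
ee_rot: [-3.141, 0.0, 0.941]
contact_force: [0.1, -0.2, 0.4]
gripper_width: 1.001
grasp_force: 0.0
```

```bash
python3 -c "
from h import *
go((463.4,-229.5,20),0.943)"
```

```text
t 1.5 at [ 462.661 -230.591   91.789] rotvec [-0.     0.    -0.002] shift [ 1.352 -0.033 71.789]
```

Scaled: 72 mm / 400 = 0.18, 60 mm / 400 = 0.15.

Emit:
tcp_steps(
  steps={"drx":[0, 0, 0, 0, 0, 0, 0, 0, 0, 0], "dry":[0, 0, 0, 0, 0, 0, 0, 0, 0, 0], "drz":[0, 0, 0, 0, 0, 0, 0, 0, 0, 0], "tx":[0.0033, 0.0033, 0.0033, 0.0033, 0.0033, 0.0033, 0.0033, 0.0033, 0.0033, 0.0033], "ty":[0, 0, 0, 0, 0, 0, 0, 0, 0, 0], "tz":[0.075, 0.15, 0.18, 0.18, 0.18, 0.18, 0.18, 0.18, 0.18, 0.18], "finger_gap":[1, 1, 1, 1, 1, 0, 0, 0, 0, 0]},
)

```text
t: 2.5
eef_pos: [464.1, -228.7, 20.1]
ee_rot: [3.141, -0.0, 0.943]
contact_force: [-1.4, 0.9, 9.1]
gripper_width: 0.371
grasp_force: 58.7
```

```bash
python3 -c "
from h import *
go((463.4,-229.5,20),0.943)
for n in('side','top'): cv2.imwrite(f'pics/{n}1.png',eyes.read_camera(n)[:,:,::-1])
s=cv2.imread('pics/side1.png');t=cv2.imread('pics/top1.png')
cv2.imwrite('pics/c2.png',np.hstack([crop(s,130,170,130,110,3),crop(t,230,165,130,110,3)]))"
```

```text
t 2.5 at [ 464.102 -228.69    20.114] rotvec [ 0.001 -0.    -0.   ] shift [-1.068 -0.092  0.114]
```

View pics/c2.png

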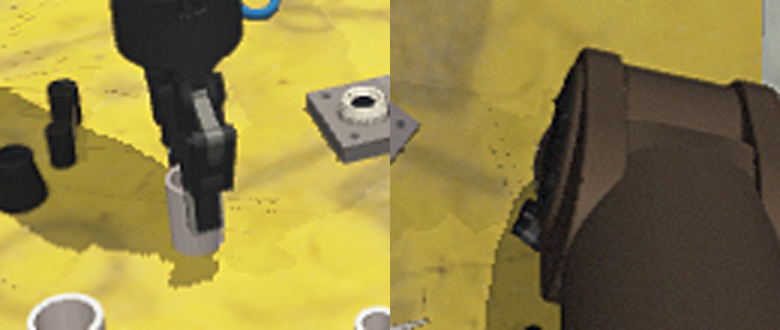

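The side crop shows sleeve a, rim at about (180,175) in the crop, upright between the pads; the arm hides it in the top view. The grip is 59 N, so next I lift and carry it over the empty pocket.

Scaled: 266 mm / 400 = 0.665, 180 mm / 400 = 0.45.

Emit:
tcp_steps(
  steps={"drx":[0, 0, 0, 0, 0, 0, 0, 0, 0, 0], "dry":[0, 0, 0, 0, 0, 0, 0, 0, 0, 0], "drz":[0, 0, 0, 0, 0, 0, 0, 0, 0, 0], "tx":[0, 0, 0.05, 0.15, 0.25, 0.35, 0.45, 0.55, 0.625, 0.665], "ty":[0, 0, -0.015, -0.045, -0.075, -0.105, -0.135, -0.165, -0.1875, -0.2], "tz":[-0.1, -0.2, -0.275, -0.275, -0.275, -0.275, -0.275, -0.275, -0.275, -0.275], "finger_gap":[0, 0, 0, 0, 0, 0, 0, 0, 0, 0]},
)

```text
t: 3.6
eef_pos: [555.8, 37.3, 129.4]
ee_rot: [-3.141, -0.001, 0.946]
contact_force: [0.3, 0.2, -0.6]
gripper_width: 0.375
grasp_force: 59.9
```

Emit:
tcp_steps(
  steps={"drx":[0, 0, 0, 0, 0, 0], "dry":[0, 0, 0, 0, 0, 0], "drz":[0, 0, 0, 0, 0, 0], "tx":[0, 0, 0, 0, 0, 0], "ty":[0, 0, 0, 0, 0, 0], "tz":[0.05, 0.1, 0.125, 0.125, 0.125, 0.125], "finger_gap":[0, 0, 0, 0, 0, 0]},
)

```text
t: 4.2
eef_pos: [556.0, 33.5, 80.3]
ee_rot: [3.14, -0.001, 0.942]
contact_force: [0.8, -0.4, -0.4]
gripper_width: 0.379
grasp_force: 59.8
```

```bash
python3 -c "
from h import *
go((555.5,33.5,60),0.943)
for n in('side','top'): cv2.imwrite(f'pics/{n}2.png',eyes.read_camera(n)[:,:,::-1])
s=cv2.imread('pics/side2.png');t=cv2.imread('pics/top2.png')
cv2.imwrite('pics/c3.png',np.hstack([crop(s,225,120,130,110,3),crop(t,140,130,130,110,3)]))"
```

```text
t 4.2 at [555.961  33.456  80.256] rotvec [ 0.001 -0.001 -0.001] shift [-0.254 -0.422 20.255]
```

View pics/c3.png

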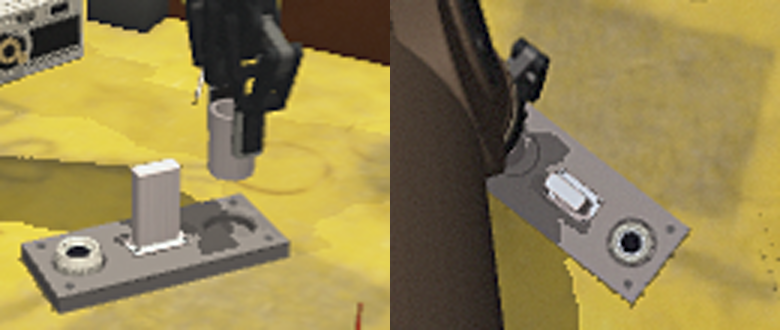

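The side crop shows the sleeve hanging upright just above and behind the handle, bottom at about (232,175), with the pocket mouth at (230,228). Before lowering, I'll check the sideways alignment in the side view numerically.

Run:
```python
from h import *
s=cv2.imread("pics/side2.png");s0=cv2.imread("pics/side0.png")
def edges(im,row,x0,x1):
    v=cv2.cvtColor(im,cv2.COLOR_BGR2HSV)[row,x0:x1,1].astype(float); w=np.where(v<90)[0]
    l,r=w.min(),w.max()
    f=lambda a,b:(v[a]-90)/(v[a]-v[b]) 
    return x0+l-1+f(l-1,l), x0+r+1-f(r+1,r)
for r in (174,175,176): print(r,edges(s,r,285,318))
for r in range(236,248,3): e=edges(s0,r,176,216); print("bench",r,e,np.mean(e))
for z in (60,65,70): print(proj("side",(554.9,32.7,z)))
for z in (5,15,25): print(proj("side",(463.3,-229.4,z)))
```

```text
174 (np.float64(293.6219512195122), np.float64(309.20512820512823))
175 (np.float64(293.61176470588236), np.float64(309.2435897435897))
176 (np.float64(294.13253012048193), np.float64(309.0394736842105))
bench 236 (np.float64(185.35135135135135), np.float64(203.2093023255814)) 194.28032683846638
bench 239 (np.float64(185.56209150326796), np.float64(203.4421768707483)) 194.50213418700815
bench 242 (np.float64(186.36036036036037), np.float64(203.5187969924812)) 194.9395786764208
bench 245 (np.float64(186.45736434108528), np.float64(203.7070707070707)) 195.08221752407798
[301.482 175.934]
[301.569 173.921]
[301.656 171.897]
[195.562 247.18 ]
[195.106 243.054]
[194.646 238.874]
```

Alignment is within 0.1 px, so I'm lowering the sleeve.

Scaled: 45 mm / 400 = 0.1125, 42 mm / 400 = 0.105.

Emit:
tcp_steps(
  steps={"drx":[0, 0, 0, 0, 0, 0], "dry":[0, 0, 0, 0, 0, 0], "drz":[0, 0, 0, 0, 0, 0], "tx":[-0.0005, -0.0005, -0.0005, -0.0005, -0.0005, -0.0005], "ty":[-0.001, -0.001, -0.001, -0.001, -0.001, -0.001], "tz":[0.05, 0.095, 0.105, 0.1125, 0.1125, 0.1125], "finger_gap":[0, 0, 0, 0, 0, 0]},
)

```text
t: 4.9
eef_pos: [555.5, 33.9, 35.1]
ee_rot: [3.141, -0.001, 0.943]
contact_force: [0.5, 0.3, -0.0]
gripper_width: 0.38
grasp_force: 59.8
```

Emit:
tcp_steps(
  steps={"drx":[0, 0, 0, 0, 0], "dry":[0, 0, 0, 0, 0], "drz":[0, 0, 0, 0, 0], "tx":[0, 0, 0, 0, 0], "ty":[0, 0, 0, 0, 0], "tz":[0.005, 0.01, 0.015, 0.015, 0.015], "finger_gap":[0, 0, 0, 0, 0]},
)

```text
t: 5.4
eef_pos: [554.8, 33.7, 28.2]
ee_rot: [-3.142, 0.0, 0.943]
contact_force: [0.7, -0.5, -1.0]
gripper_width: 0.378
grasp_force: 59.8
```

Scaled: 2.5 mm / 400 = 0.0063, 1.5 mm / 400 = 0.0038.

Emit:
tcp_steps(
  steps={"drx":[0, 0, 0, 0], "dry":[0, 0, 0, 0], "drz":[0, 0, 0, 0], "tx":[0, 0, 0, 0], "ty":[0, 0, 0, 0], "tz":[0.0038, 0.0063, 0.0063, 0.0063], "finger_gap":[0, 0, 0, 0]},
)

```text
t: 5.8
eef_pos: [554.7, 33.8, 25.7]
ee_rot: [-3.141, 0.0, 0.943]
contact_force: [1.6, -1.0, -1.3]
gripper_width: 0.382
grasp_force: 59.9
```

Emit:
tcp_steps(
  steps={"drx":[0, 0, 0], "dry":[0, 0, 0], "drz":[0, 0, 0], "tx":[0, 0, 0], "ty":[0, 0, 0], "tz":[0.0013, 0.002, 0.002], "finger_gap":[0, 0, 0]},
)

```text
t: 6.1
eef_pos: [554.8, 33.9, 25.2]
ee_rot: [-3.142, 0.0, 0.943]
contact_force: [-1.1, -0.3, 3.6]
gripper_width: 0.372
grasp_force: 60.3
```

Scaled: -110 mm / 400 = -0.275, -100 mm / 400 = -0.25.

Emit:
tcp_steps(
  steps={"drx":[0, 0, 0, 0, 0, 0, 0, 0, 0, 0], "dry":[0, 0, 0, 0, 0, 0, 0, 0, 0, 0], "drz":[0, 0, 0, 0, 0, 0, 0, 0, 0, 0], "tx":[0, 0, 0, 0, 0, 0, 0, 0, 0, 0], "ty":[0, 0, 0, 0, 0, 0, 0, 0, 0, 0], "tz":[0, 0, 0, 0, 0, -0.025, -0.075, -0.15, -0.25, -0.275], "finger_gap":[0.7, 0.7, 0.7, 0.7, 0.7, 0.7, 0.7, 0.7, 0.7, 0.7]},
)

```text
t: 7.1
eef_pos: [557.1, 34.4, 139.7]
ee_rot: [3.137, -0.004, 0.943]
contact_force: [-0.2, 0.3, 0.4]
gripper_width: 0.701
grasp_force: 0.0
```

Emit:
tcp_steps(
  steps={"drx":[0, 0, 0, 0], "dry":[0, 0, 0, 0], "drz":[0, 0, 0, 0], "tx":[-0.075, -0.15, -0.15, -0.15], "ty":[0, 0, 0, 0], "tz":[0, 0, 0, 0], "finger_gap":[0.7, 0.7, 0.7, 0.7]},
)

```text
t: 7.5
eef_pos: [519.5, -15.2, 135.4]
ee_rot: [3.141, -0.0, 0.941]
contact_force: [-0.5, 0.5, -0.1]
gripper_width: 0.699
grasp_force: 0.0
```

```bash
python3 -c "
from h import *
go((519.6,-15.6,60),0.943)
for n in('side','top'): cv2.imwrite(f'pics/{n}3.png',eyes.read_camera(n)[:,:,::-1])
s=cv2.imread('pics/side3.png');t=cv2.imread('pics/top3.png')
cv2.imwrite('pics/c4.png',np.hstack([crop(s,225,120,130,110,3),crop(t,140,130,130,110,3)]))"
```

```text
t 7.5 at [519.533 -15.217 135.419] rotvec [ 0.    -0.    -0.002] shift [-0.287  0.245 75.419]
```

View pics/c4.png

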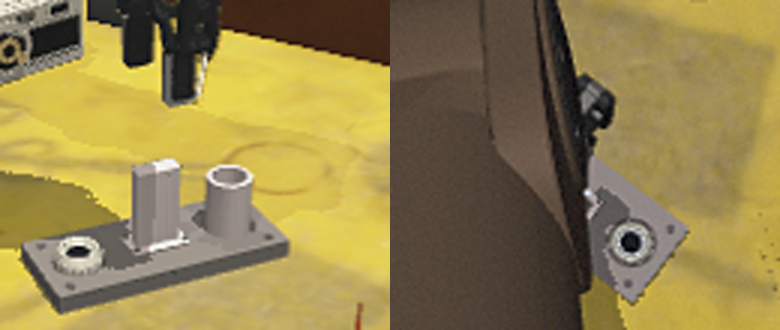

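The side crop shows the sleeve upright in the pocket, rim at (229,175), with the lens still seated and the handle at (157,205). I'll check seat height and carrier shift numerically.

Run:
```python
from h import *
s=cv2.imread("pics/side3.png");p=cv2.imread("pics/side2.png")
cx,cy=proj("side",(554.9,32.7,55)); print("expect",cx,cy)
print(rim(s,301,178.5,10))
t=cv2.imread("pics/top0.png"); o=cv2.imread("pics/side0.png")
for nm,(x,y,w,h) in (("lens",(240,193,22,22)),("corner",(235,210,40,18))):
    print(nm,cv2.phaseCorrelate(*[np.float32(cv2.cvtColor(i,6)[y:y+h,x:x+w]) for i in (o,s)]))
print(proj("side",(554.9,32.7,55))-proj("side",(554.9,32.7,58)))
```

```text
expect 301.39619291050366 177.93653231011433
((301.42974853515625, 179.66639709472656), (10.545792579650879, 13.936110496520996), 119.73676300048828)
lens ((0.00425223924245266, 0.1300636518969025), 0.793618670768208)
corner ((0.08465125000561002, 0.060958459365393125), 0.943539994292789)
[-0.052  1.2  ]
```

Seated: the rim is at the expected column and not high, and the carrier has moved no more than 0.1 px. Next I lower onto the handle and grip it.

Scaled: 96 mm / 400 = 0.24, 85 mm / 400 = 0.2125.

Emit:
tcp_steps(
  steps={"drx":[0, 0, 0, 0, 0, 0, 0], "dry":[0, 0, 0, 0, 0, 0, 0], "drz":[0, 0, 0, 0, 0, 0, 0], "tx":[-0.0008, -0.0008, -0.0008, -0.0008, -0.0008, -0.0008, -0.0008], "ty":[0.0005, 0.0005, 0.0005, 0.0005, 0.0005, 0.0005, 0.0005], "tz":[0.075, 0.15, 0.2125, 0.24, 0.24, 0.24, 0.24], "finger_gap":[0.7, 0.7, 0.7, 0.7, 0.7, 0.7, 0.4]},
)

```text
t: 8.3
eef_pos: [520.7, -14.9, 40.2]
ee_rot: [3.14, -0.001, 0.943]
contact_force: [0.7, -0.0, 0.6]
gripper_width: 0.547
grasp_force: 0.0
```

Emit:
tcp_steps(
  steps={"drx":[0, 0, 0, 0, 0, 0, 0], "dry":[0, 0, 0, 0, 0, 0, 0], "drz":[0, 0, 0, 0, 0, 0, 0], "tx":[0, 0, 0, 0, 0, 0, 0], "ty":[0, 0, 0, 0, 0, 0, 0], "tz":[0, 0, 0, 0, 0, 0, 0], "finger_gap":[0.3, 0.2, 0, 0, 0, 0, 0]},
)

```text
t: 9.0
eef_pos: [520.3, -15.3, 39.6]
ee_rot: [3.14, -0.001, 0.942]
contact_force: [-0.1, -0.8, 6.1]
gripper_width: 0.157
grasp_force: 60.8
```

Gripped (0.157 × 85 ≈ 13 mm). I'm lifting gently by 20 mm and then looking.

Scaled: -20 mm / 400 = -0.05, -18 mm / 400 = -0.045.

Emit:
tcp_steps(
  steps={"drx":[0, 0, 0, 0, 0, 0, 0, 0, 0, 0], "dry":[0, 0, 0, 0, 0, 0, 0, 0, 0, 0], "drz":[0, 0, 0, 0, 0, 0, 0, 0, 0, 0], "tx":[0, 0, 0, 0, 0, 0, 0, 0, 0, 0], "ty":[0, 0, 0, 0, 0, 0, 0, 0, 0, 0], "tz":[-0.0025, -0.0075, -0.015, -0.025, -0.035, -0.045, -0.05, -0.05, -0.05, -0.05], "finger_gap":[0, 0, 0, 0, 0, 0, 0, 0, 0, 0]},
)

```text
t: 10.0
eef_pos: [519.5, -15.2, 58.9]
ee_rot: [-3.141, 0.0, 0.943]
contact_force: [-1.1, 0.1, -3.9]
gripper_width: 0.157
grasp_force: 59.3
```

```bash
python3 -c "
from h import *
for n in('side','top'): cv2.imwrite(f'pics/{n}4.png',eyes.read_camera(n)[:,:,::-1])
print(arm.observe()['ft_torque'])
s=cv2.imread('pics/side4.png');t=cv2.imread('pics/top4.png')
cv2.imwrite('pics/c5.png',np.hstack([crop(s,225,120,130,110,3),crop(t,140,130,130,110,3)]))"
```

```text
[ 0.012 -0.013  0.004]
```

View pics/c5.png

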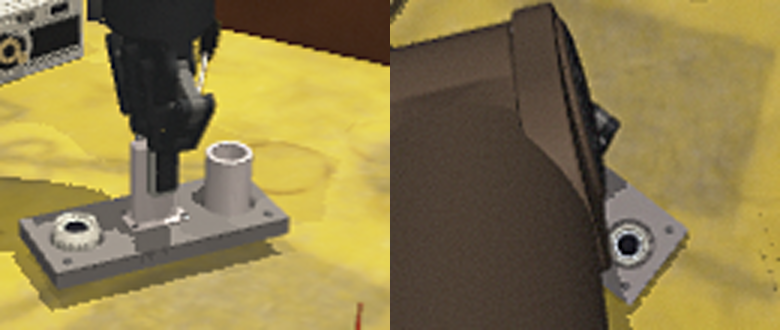

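The side crop shows the carrier hanging clear of the bench, about level, with the sleeve (rim (229,152)) and the lens (75,232) still seated. I'm lifting the remaining 130 mm smoothly.

Scaled: -65 mm / 400 = -0.1625, -63 mm / 400 = -0.1575.

Emit:
tcp_steps(
  steps={"drx":[0, 0, 0, 0, 0, 0, 0, 0, 0, 0], "dry":[0, 0, 0, 0, 0, 0, 0, 0, 0, 0], "drz":[0, 0, 0, 0, 0, 0, 0, 0, 0, 0], "tx":[0, 0, 0, 0, 0, 0, 0, 0, 0, 0], "ty":[0, 0, 0, 0, 0, 0, 0, 0, 0, 0], "tz":[-0.0075, -0.025, -0.05, -0.075, -0.1, -0.125, -0.145, -0.1575, -0.1625, -0.1625], "finger_gap":[0, 0, 0, 0, 0, 0, 0, 0, 0, 0]},
)

```text
t: 11.1
eef_pos: [519.6, -15.2, 124.1]
ee_rot: [3.141, -0.0, 0.943]
contact_force: [-0.1, 0.2, -3.1]
gripper_width: 0.154
grasp_force: 59.4
```

Emit:
tcp_steps(
  steps={"drx":[0, 0, 0, 0, 0, 0, 0, 0, 0, 0], "dry":[0, 0, 0, 0, 0, 0, 0, 0, 0, 0], "drz":[0, 0, 0, 0, 0, 0, 0, 0, 0, 0], "tx":[0, 0, 0, 0, 0, 0, 0, 0, 0, 0], "ty":[0, 0, 0, 0, 0, 0, 0, 0, 0, 0], "tz":[-0.0075, -0.025, -0.05, -0.075, -0.1, -0.125, -0.145, -0.1575, -0.1625, -0.1625], "finger_gap":[0, 0, 0, 0, 0, 0, 0, 0, 0, 0]},
)

```text
t: 12.1
eef_pos: [519.6, -15.1, 189.1]
ee_rot: [3.141, -0.0, 0.943]
contact_force: [0.1, 0.0, -2.3]
gripper_width: 0.153
grasp_force: 59.4
```

Emit:
tcp_steps(
  steps={"drx":[0, 0, 0, 0, 0], "dry":[0, 0, 0, 0, 0], "drz":[0, 0, 0, 0, 0], "tx":[0, 0, 0, 0, 0], "ty":[0, 0, 0, 0, 0], "tz":[0, 0, 0, 0, 0], "finger_gap":[0, 0, 0, 0, 0]},
)

```text
t: 12.6
eef_pos: [519.6, -15.1, 188.9]
ee_rot: [-3.141, 0.0, 0.943]
contact_force: [-0.1, -0.1, -3.2]
gripper_width: 0.153
grasp_force: 59.4
```

```bash
python3 -c "
from h import *
for n in('side','top'): cv2.imwrite(f'pics/{n}5.png',eyes.read_camera(n)[:,:,::-1])
s=arm.observe();print(s['eef_pos'],s['grasp_force'],s['joint_velocities'])
z=s['eef_pos'][2]-39.6
for X in(-90,90):
  for Y in (-38,38):
    w=np.array([519.6+.587*X-.809*Y,-15.6+.809*X+.587*Y]); print(X,Y,*[(proj('side',(*w,h))-[225,60])*4 for h in(z,z+14)])
print('rim',(proj('side',(554.9,32.7,z+55))-[225,60])*4)
cv2.imwrite('pics/c6.png',crop(cv2.imread('pics/side5.png'),225,60,130,130,4))"
```

```text
[519.592 -15.125 188.975] 59.368030428886414 [ 0.001 -0.     0.001 -0.     0.001  0.001  0.002]
-90 -38 [ 67.832 397.982] [ 66.919 371.508]
-90 38 [ 14.707 335.45 ] [ 13.447 310.291]
90 -38 [399.768 331.605] [401.49  306.306]
90 38 [329.117 276.667] [330.199 252.57 ]
rim [316.286 213.305]
```

View pics/c6.png

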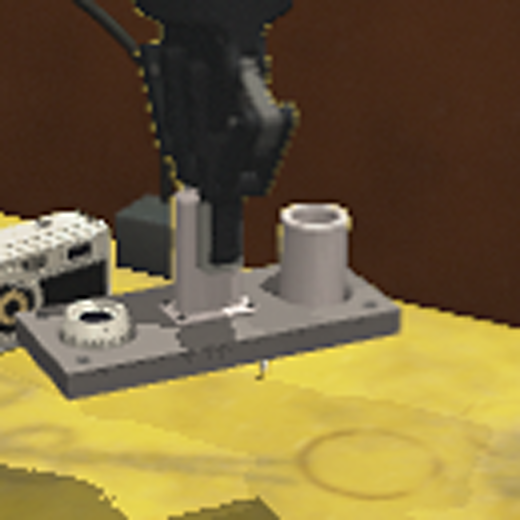

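The crop shows the carrier about 149 mm up. Its lower corners are at (68,397) and (400,332), against (68,398) and (400,332) predicted for a level carrier. The sleeve, rim at (316,216), and the lens (97,322) are seated and the arm is at rest, so I'm handing in.

```bash
python3 -c "
from rig import arm, eyes, ticket
print(ticket.finish_job())"
```

```text
the job is handed in; nothing more can be done
None
```

The job is handed in: the 34 mm sleeve stands in the empty pocket, and the arm holds the carrier level and steady by its handle, about 149 mm above the bench, with the lens cell still seated; the arm touched nothing else, though I did not re-measure the bystanders, and no verdict was returned.

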